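Rock the reaction tiles on the surface plate and reject the bowed one

TASK

One of the three white reaction tiles on the dark surface plate is bowed and rocks: find it by pressing gently with the fingers (the tiles are brittle) on the end nearest the robot, and confirm it by then pressing its far end so that it rocks the other way, holding each press for a moment. Then lay that tile in the grey reject cradle, lengthwise across the trough so that it beds down level on the ledges, and let go. Leave the two sound tiles lying where they are and do not disturb the other things.

Things in the scene. Friction and masses are not known exactly. Their poses are not given: they have to be found in the camera images.
- plate: surface plate: dark glass, 250 (its x) x 400 (its y) mm, in a low steel frame fixed to the table. Origin: centre of the frame's underside, on the table; the level top is 40 mm above. The three tiles lie on it side by side, about 110 mm apart along its y, their lengths roughly along its x
- plate_top (a point): centre of the surface plate's top face. The glass floats on rubber springs: it stays put under a light push (the first 3 to 6 N) and gives about 1 mm for each further 12 N, staying level
- cradle: grey reject cradle, fixed on the table left or right of the surface plate (a stocked dropper caddy stands on the other side): 180 (its x) x 110 (its y) mm. Two flat ledges, tops at 16 mm, on either side of a trough 60 mm wide in x (-30 to 30 mm), open at both y ends, its floor at 8 mm. End walls from x = +-84 to +-90 mm rise to 21 mm. Origin: centre of its underside
- cradle_seat (a point): point over the middle of the cradle's trough, level with the ledges (16 mm above its underside). A bowed tile laid lengthwise along the cradle's x, middle over the trough, beds down: its feet hang in the trough and its slab lies on the ledges, tile origin 3.5 mm below this point. A sound tile would stand on its feet, 3.5 mm higher
- tile_a: white glazed reaction tile with 5 x 3 shallow wells, one of three that look alike: 110 (its x) x 60 (its y) x 12.5 mm, about 0.2 kg. A slab 9 mm thick on hidden feet 3.5 mm high. One of the three is bowed; all lie level at the same height. Brittle: over 25 N between tile and plate cracks it. Origin: centre of the underside, level with the feet; z up, +x along its length, away from the robot
- tile_a_near (a point): pressing spot on top of tile_a, 15 mm in from the end nearest the robot (tile x = -40, z = 12.5 mm). A sound tile (feet 45 mm from its middle) does not move when pressed; the bowed one (feet within 13 mm of its middle) tips under about 1 N by 0.08 rad until the end touches the plate: this spot sinks 2.2 mm, the opposite one rises 4.4 mm; let go, it drops back level
- tile_a_far (a point): pressing spot on top of tile_a, 15 mm in from the end farthest from the robot (tile x = +40, z = 12.5 mm). A sound tile (feet 45 mm from its middle) does not move when pressed; the bowed one (feet within 13 mm of its middle) tips under about 1 N by 0.08 rad until the end touches the plate: this spot sinks 2.2 mm, the opposite one rises 4.4 mm; let go, it drops back level
- tile_b: white glazed reaction tile with 5 x 3 shallow wells, one of three that look alike: 110 (its x) x 60 (its y) x 12.5 mm, about 0.2 kg. A slab 9 mm thick on hidden feet 3.5 mm high. One of the three is bowed; all lie level at the same height. Brittle: over 25 N between tile and plate cracks it. Origin: centre of the underside, level with the feet; z up, +x along its length, away from the robot
- tile_b_near (a point): pressing spot on top of tile_b, 15 mm in from the end nearest the robot (tile x = -40, z = 12.5 mm). A sound tile (feet 45 mm from its middle) does not move when pressed; the bowed one (feet within 13 mm of its middle) tips under about 1 N by 0.08 rad until the end touches the plate: this spot sinks 2.2 mm, the opposite one rises 4.4 mm; let go, it drops back level
- tile_b_far (a point): pressing spot on top of tile_b, 15 mm in from the end farthest from the robot (tile x = +40, z = 12.5 mm). A sound tile (feet 45 mm from its middle) does not move when pressed; the bowed one (feet within 13 mm of its middle) tips under about 1 N by 0.08 rad until the end touches the plate: this spot sinks 2.2 mm, the opposite one rises 4.4 mm; let go, it drops back level
- tile_c: white glazed reaction tile with 5 x 3 shallow wells, one of three that look alike: 110 (its x) x 60 (its y) x 12.5 mm, about 0.2 kg. A slab 9 mm thick on hidden feet 3.5 mm high. One of the three is bowed; all lie level at the same height. Brittle: over 25 N between tile and plate cracks it. Origin: centre of the underside, level with the feet; z up, +x along its length, away from the robot
- tile_c_near (a point): pressing spot on top of tile_c, 15 mm in from the end nearest the robot (tile x = -40, z = 12.5 mm). A sound tile (feet 45 mm from its middle) does not move when pressed; the bowed one (feet within 13 mm of its middle) tips under about 1 N by 0.08 rad until the end touches the plate: this spot sinks 2.2 mm, the opposite one rises 4.4 mm; let go, it drops back level
- tile_c_far (a point): pressing spot on top of tile_c, 15 mm in from the end farthest from the robot (tile x = +40, z = 12.5 mm). A sound tile (feet 45 mm from its middle) does not move when pressed; the bowed one (feet within 13 mm of its middle) tips under about 1 N by 0.08 rad until the end touches the plate: this spot sinks 2.2 mm, the opposite one rises 4.4 mm; let go, it drops back level
- weight: plain steel cylinder, 22 mm diameter, 22 mm high, standing near the surface plate's far edge. Origin: centre of its underside. Leave alone
- straightedge: steel bar 12 x 90 x 10 mm lying near the surface plate's far edge. Origin: centre of its underside. Leave alone
- vial: amber glass jar, 32 mm diameter, 65 mm high, standing on the table beyond the surface plate. Origin: centre of its underside. Leave alone
- beaker: glass beaker, 64 mm diameter, 75 mm high, standing on the table beyond the surface plate. Origin: centre of its underside. Leave alone
- spatula: steel lab spatula, 130 mm long, lying on the table beyond the left end of the surface plate. Leave alone
- slidebox: white plastic slide box, 30 x 85 x 28 mm, on the table beyond the surface plate. Origin: centre of its underside. Leave alone
There are look-alikes about, which are no part of the job. What is shaped like the tile_b but red is not meant.

How it is judged:
By the outcome, as a careful person would: the job done as asked, in the order asked, and still so for the second after the job is handed in, with the robot touching nothing.
It also fails if it takes over 72 s, if anything falls off the work surface, if the arm or the gripper's body presses on something with over 40 N, if the wrist force passes 120 N, or if a joint passes its speed limit or range.

ROBOT

A 6-joint arm with a two-finger parallel gripper is mounted at the origin on the work surface. World frame = base frame: x ahead of the robot, y to its left, z up, the work surface at z = 0. Lengths are in m, angles in rad, forces in N, time in s.
With the tool pointing down it reaches from about 0.375 to 0.975 m from the base axis. Payload 3.8 kg.
Tool frame: the origin (TCP) lies at the very end of the fingers, on their centre line; the grasp point (between the pads) lies bot.pinch_z behind it (bot.pinch_z is the distance from the TCP to the grasp point, in m); z points along the fingers, y is the direction in which the jaws open and shut (so a half turn about z gives the same grasp; the last joint's range is limited). The gripper opens to 88 mm and grips with 3 to 60 N. Pads are 18 mm wide; open, the fingers measure 123 mm over their backs; the gripper's body (75 mm by 187 mm) begins 45 mm behind the grasp point.
Start: joints at [-1.35, 0.264, 1.604, -0, 1.274, -0.037], TCP at [0.172, -0.653, 0.239] pointing down, gripper open.
Joint ranges: [-2.63, 2.63], [-0.94, 2.18], [0.31, 2.57], [-1.31, 4.45], [0, 2.66], [-2.55, 2.55]. Speed limits (rad/s): [2.57, 2.57, 3.14, 3.14, 3.14, 3.14].

INTERFACE

Orientations are given as a unit quaternion [x, y, z, w].
In Python, from workcell import bot, cams gives the robot as it stands. The module is installed in compiled form; this text tells all that it offers.
- The arm moves only by the tool move_arm, never from a script. Its argument "steps" is a list of rows, each a list of 7 numbers: the shift along the tool's x, y, z in m, then the turn, a rotation vector about the tool's x, y, z in degrees, then the finger opening in m, from 0 to 0.0881. A call has 1 to 12 rows; each row shifts and turns the commanded pose from where the row before left it, along the tool's axes as they then stand; what a row does not reach is not made up. A row lasts 1/10 s, in which the tool goes at most 50 mm and 8.59 degrees, less where a joint would pass 70% of its speed; a pose out of reach is approached as far as the arm can. A call with a gripper value outside its range is refused whole. The fingers move at their own pace and stop on an object; "newtons" is the grip in N (left out, the last holds). Time passes only in rows, so rows that do not move let the fingers close. It gives the time, the measured TCP pose, the force and the opening at its end, in the units of the state.
- bot.observe(): the state, without advancing time (a new reading comes with each control period).
- cams.camera(name): name is "scene" or "top" or "wrist"; returns a dict with "pixels" (400x640x3 uint8, red, green, blue), "fx", "fy", "cx", "cy" (pixels), "dist" ([k1, k2, p1, p2, k3] as OpenCV has them; the pictures are not rectified), "R" (3x3) and "t" (3): a world point X has camera coordinates R X + t; the wrist camera has in their place "hand_eye" (4x4, takes a point from camera to tool coordinates, whose origin is the TCP and whose axes are the flange's). Camera axes: x right, y down, z forward; pixel columns grow to the right and rows downward; lengths in m; the calibration is good to about 2 mm. A picture is of the moment at which its call begins: read the wrist's pose just before it. There is no depth.
- bot.sign_off(): hands the job in, once; it reports no verdict.
The state is a dict: "time_s": time; "joints": joint angles; "dq": joint speeds; "joint_torque": joint torques, N m; "ee_pos": TCP position; "eef_rot": TCP orientation; "force": force on the tool from outside, world axes, zero at the start; "moment": the same for the moment, N m; "opening": finger opening in m.
Only numpy, scipy, OpenCV 4.12 (cv2) and the standard library are available. Lean on these libraries where they do the work, as an engineer would, in place of code of your own. Each camera call takes 0.05 s, during which the arm holds its last target. There are 200 camera calls.

## Working session

There is one attempt and no reset: what is moved stays moved. The work goes in short steps, Python scripts to look and compute and a tool call to move; the robot and the scene stay as the last step left them, time stands still between calls to the robot, and variables do not carry over. Pictures are saved under pics/ and viewed, about 8 in all and at most 12, crops included, and the job is handed in when it is done.

Besides the shell and the picture viewer there is one more tool, called after "Emit:" as a command line: name --pt "numbers of a row" for each row, then --argument value for the rest. move_arm: Moves the arm, as the interface text tells. Its arguments: {"type":"object","properties":{"steps":{"type":"array","items":{"type":"array","items":{"type":"number"}}},"newtons":{"type":"number"}},"required":["steps"]}

```bash
mkdir -p pics; cat > h.py <<'E'
import numpy as np, cv2
from scipy.spatial.transform import Rotation as Rn
from workcell import bot, cams
def snap(name, out=None):
    s=bot.observe(); c=cams.camera(name); im=cv2.cvtColor(np.array(c["pixels"]),cv2.COLOR_RGB2BGR)
    if out: cv2.imwrite(f"pics/{out}.png",im)
    K=np.array([[c["fx"],0,c["cx"]],[0,c["fy"],c["cy"]],[0,0,1]]);d=np.array(c["dist"],float)
    if name=="wrist":
        H=np.array(c["hand_eye"]);T=np.eye(4);T[:3,:3]=Rn.from_quat(s["eef_rot"]).as_matrix();T[:3,3]=s["ee_pos"]
        M=np.linalg.inv(T@H);R,t=M[:3,:3],M[:3,3]
    else: R,t=np.array(c["R"]),np.array(c["t"])
    return im,K,d,R,t
def ray(px,cam,z):
    im,K,d,R,t=cam
    p=cv2.undistortPoints(np.array(px,float).reshape(-1,1,2),K,d).reshape(-1,2)
    v=np.c_[p,np.ones(len(p))]@R; o=-R.T@t
    return o+v*((z-o[2])/v[:,2])[:,None]
def proj(X,cam):
    im,K,d,R,t=cam
    return cv2.projectPoints(np.array(X,float).reshape(-1,1,3),cv2.Rodrigues(R)[0],t,K,d)[0].reshape(-1,2)
E
python3 - <<'E'
from h import *
snap("top","top1");snap("scene","scene1")
s=bot.observe();print(s["time_s"],s["ee_pos"],s["eef_rot"],s["force"],bot.pinch_z)
E
```

```text
0.1 [ 0.17196266 -0.65206373  0.23750199] [ 9.91702750e-01  1.28548122e-01 -9.59250232e-05 -1.01284079e-03] [ 0.52489134  0.71054818 -0.59276767] 0.0187
```

View pics/top1.png

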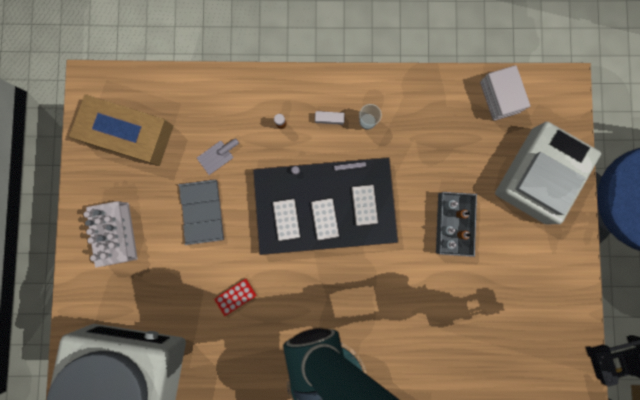

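View pics/scene1.png

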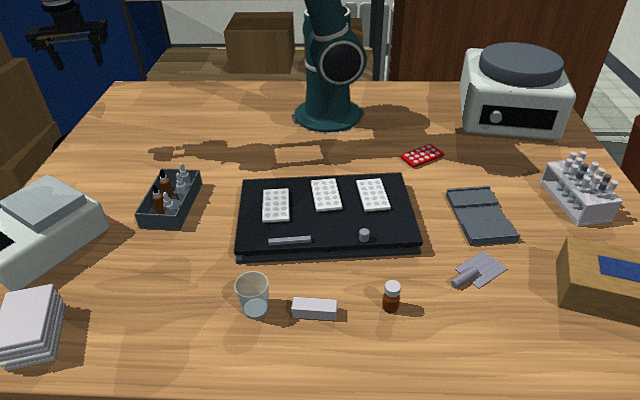

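Top view: three white tiles at (287,220), (325,219) and (365,205) on the dark plate. The grey cradle is at (202,212), the caddy at (457,224), and the weight (295,170) and straightedge (350,166) are near the plate's far edge. The only tile look-alike is the red one at (236,297), which I'll leave out. The white slide box is at (329,117).

```bash
cat > meas.py <<'E'
from h import *
def tiles(cam,z=0.0525,lo=150):
    im=cam[0];g=im.min(2);m=(g>lo).astype(np.uint8)
    m=cv2.morphologyEx(m,cv2.MORPH_CLOSE,np.ones((5,5)))
    cs,_=cv2.findContours(m,cv2.RETR_EXTERNAL,cv2.CHAIN_APPROX_NONE);out=[]
    for c in cs:
        if cv2.contourArea(c)<200: continue
        p=ray(c.reshape(-1,2),cam,z)
        if p[:,0].max()>1.5: continue
        r=cv2.minAreaRect((p[:,:2]*1000).astype(np.float32))
        if 85<max(r[1])<140 and 45<min(r[1])<85:
            b=cv2.boxPoints(r);e=[b[1]-b[0],b[2]-b[1]];e=max(e,key=np.linalg.norm);e=e*np.sign(e[0])
            out.append((np.round(r[0],1),np.round(r[1],1),round(np.degrees(np.arctan2(e[1],e[0])),2)))
    return out
E
python3 - <<'E'
from meas import *
c=snap("top")
for t in tiles(c):print(t)
print("plate",ray([[254,170],[389,158],[397,241],[261,254]],c,.04).round(3))
print("cradle",ray([[180,183],[217,180],[223,241],[187,244]],c,.018).round(3))
E
```

```text
(array([114.5, 696.3]), array([ 46.3, 103. ]), np.float32(-67.37))
(array([474.9, 640.6]), array([52.7, 93.7]), np.float32(-79.33))
(array([462.3, 117.8]), array([108.1,  57.9]), np.float32(9.02))
(array([464.7,   7.8]), array([107.3,  58.1]), np.float32(9.91))
(array([ 505.4, -105.6]), array([107.6,  56.8]), np.float32(6.46))
(array([ 843.4, -527.3]), array([125.1,  81.8]), np.float32(17.29))
plate [[ 0.605  0.215  0.04 ]
 [ 0.643 -0.178  0.04 ]
 [ 0.402 -0.199  0.04 ]
 [ 0.363  0.19   0.04 ]]
cradle [[0.568 0.435 0.018]
 [0.578 0.327 0.018]
 [0.399 0.305 0.018]
 [0.389 0.409 0.018]]
```

```bash
cat > plan.py <<'E'
from h import *
import sys
def plan(x,y,z,yaw):
    s=bot.observe();R=Rn.from_quat(s["eef_rot"]).as_matrix()
    a=np.radians(yaw);ca,sa=np.cos(a),np.sin(a)
    G=np.array([[ca,sa,0],[sa,-ca,0],[0,0,-1.]])
    d=R.T@(np.array([x,y,z])-s["ee_pos"]);rv=np.degrees(Rn.from_matrix(R.T@G).as_rotvec())
    print("t",s["time_s"],"pos",np.round(s["ee_pos"],4),"F",np.round(s["force"],2),"open",s["opening"])
    print("shift mm",np.round(d*1000,1),"turn",np.round(rv,2))
if __name__=="__main__": plan(*map(float,sys.argv[1:5]))
E
python3 plan.py .4655 -.110 .2 7
```

```text
t 0.15 pos [ 0.172  -0.6521  0.2377] F [0.81 0.35 0.06] open 0.08810340770062587
shift mm [ 422.1 -449.3   38.5] turn [-0.1   0.    7.77]
```

Emit:
move_arm --pt "0.03 -0.032 0 0 0 0 0" --pt "0.03 -0.032 0 0 0 0 0" --pt "0.03 -0.032 0 0 0 0 0" --pt "0.03 -0.032 0 0 0 0 0" --pt "0.03 -0.032 0 0 0 0 0" --pt "0.03 -0.032 0 0 0 0 0" --pt "0.03 -0.032 0 0 0 0 0" --pt "0.03 -0.032 0 0 0 0 0" --pt "0.03 -0.032 0 0 0 0 0" --pt "0.03 -0.032 0 0 0 0 0" --pt "0.03 -0.032 0 0 0 0 0" --pt "0.03 -0.032 0 0 0 0 0" --newtons 20

```text
time_s: 1.35
ee_pos: [0.4226, -0.1879, 0.2387]
eef_rot: [0.992, 0.128, 0.0, 0.0]
force: [0.0, 0.2, -0.3]
opening: 0.0004
```

```bash
python3 plan.py .4655 -.110 .2 7
```

```text
t 1.35 pos [ 0.4226 -0.1879  0.2387] F [ 0.02  0.18 -0.26] open 0.00037713928178368186
shift mm [ 61.3 -64.4  38.7] turn [ 0.01 -0.01  7.76]
```

Emit:
move_arm --pt "0.03 -0.032 0.02 0 0 0 0" --pt "0.031 -0.032 0.019 0 0 0 0" --pt "0 0 0 0 0 7.8 0" --pt "0 0 0 0 0 0 0"

```text
time_s: 1.75
ee_pos: [0.4647, -0.1106, 0.1986]
eef_rot: [0.998, 0.062, -0.001, -0.0]
force: [-0.4, 0.0, -0.0]
opening: 0.0003
```

```bash
python3 - <<'E'
from plan import *
from meas import tiles
c=snap("wrist","w1")
for t in tiles(c):print(t)
plan(.4655,-.110,.065,7)
E
```

```text
(array([465.2,   7.7]), array([108.5,  60.7]), np.float32(9.57))
(array([463. , 116.5]), array([108.5,  63.4]), np.float32(9.09))
(array([ 506., -105.]), array([108.9,  59.6]), np.float32(6.38))
t 1.8 pos [ 0.4648 -0.1116  0.1993] F [ 0.11 -0.35 -0.23] open 0.0005299466791784719
shift mm [  1.   -1.4 134.3] turn [-0.01  0.06  0.21]
```

View pics/w1.png

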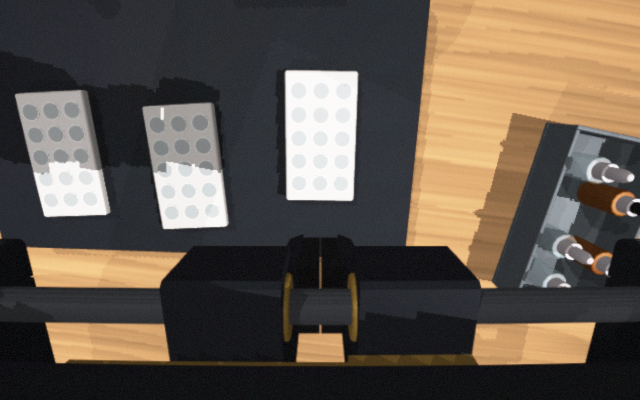

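The wrist picture shows all three white tiles, at (62,153), (186,165) and (321,135), and their poses agree with the top view to 1 mm. I'll press the near end of the right tile first.

Emit:
move_arm --pt "0 -0.001 0.04 0 0 0 0" --pt "0 0 0.04 0 0 0 0" --pt "0 0 0.04 0 0 0 0" --pt "0 0 0.012 0 0 0 0" --pt "0 0 0.005 0 0 0 0" --pt "0 0 0.002 0 0 0 0" --pt "0 0 0 0 0 0 0" --pt "0 0 0 0 0 0 0"

```text
time_s: 2.6
ee_pos: [0.4665, -0.1117, 0.0626]
eef_rot: [0.998, 0.061, 0.002, 0.001]
force: [0.1, 0.2, -0.1]
opening: 0.0007
```

Emit:
move_arm --pt "0 0 0.001 0 0 0 0" --pt "0 0 0.001 0 0 0 0" --pt "0 0 0 0 0 0 0"

```text
time_s: 2.9
ee_pos: [0.4649, -0.1111, 0.0589]
eef_rot: [0.998, 0.061, 0.0, 0.0]
force: [-0.4, -0.1, -0.7]
opening: 0.0006
```

Emit:
move_arm --pt "0 0 0.001 0 0 0 0" --pt "0 0 0 0 0 0 0" --pt "0 0 0 0 0 0 0"

```text
time_s: 3.2
ee_pos: [0.4647, -0.1111, 0.0576]
eef_rot: [0.998, 0.061, -0.0, -0.0]
force: [0.4, -0.3, -0.7]
opening: 0.0005
```

Emit:
move_arm --pt "0 0 0.002 0 0 0 0" --pt "0 0 0.001 0 0 0 0" --pt "0 0 0 0 0 0 0" --pt "0 0 0 0 0 0 0"

```text
time_s: 3.6
ee_pos: [0.4648, -0.1112, 0.0546]
eef_rot: [0.998, 0.061, -0.0, -0.0]
force: [-0.8, 0.7, 0.8]
opening: 0.0006
```

Emit:
move_arm --pt "0 0 0.001 0 0 0 0" --pt "0 0 0 0 0 0 0" --pt "0 0 0 0 0 0 0"

```text
time_s: 3.9
ee_pos: [0.4648, -0.1112, 0.0537]
eef_rot: [0.998, 0.061, 0.0, -0.0]
force: [-0.5, 0.8, -0.6]
opening: 0.0004
```

Emit:
move_arm --pt "0 0 0.0005 0 0 0 0" --pt "0 0 0 0 0 0 0" --pt "0 0 0 0 0 0 0"

```text
time_s: 4.2
ee_pos: [0.4648, -0.1112, 0.0532]
eef_rot: [0.998, 0.061, -0.0, -0.0]
force: [0.7, 1.0, -0.1]
opening: 0.0002
```

Emit:
move_arm --pt "0 0 0.0005 0 0 0 0" --pt "0 0 0 0 0 0 0" --pt "0 0 0 0 0 0 0"

```text
time_s: 4.5
ee_pos: [0.4649, -0.1112, 0.0529]
eef_rot: [0.998, 0.061, 0.0, 0.0]
force: [-1.0, 0.1, 3.1]
opening: 0.0006
```

Emit:
move_arm --pt "0 0 0.0005 0 0 0 0" --pt "0 0 0 0 0 0 0" --pt "0 0 0 0 0 0 0"

```text
time_s: 4.8
ee_pos: [0.465, -0.1112, 0.0528]
eef_rot: [0.998, 0.061, 0.0, 0.0]
force: [-1.6, 0.9, 5.7]
opening: 0.0006
```

Emit:
move_arm --pt "0 0 0.0003 0 0 0 0" --pt "0 0 0 0 0 0 0" --pt "0 0 0 0 0 0 0"

```text
time_s: 5.1
ee_pos: [0.465, -0.1112, 0.0526]
eef_rot: [0.998, 0.061, 0.0, -0.0]
force: [-1.9, 1.5, 7.3]
opening: 0.0002
```

7.3 N with only about 0.4 mm of sink means the right tile is sound. On to the middle tile's near end.

Emit:
move_arm --pt "0 0 -0.006 0 0 0 0" --pt "0 0 -0.012 0 0 0 0" --pt "-0.0085 -0.0388 0 0 0 0 0" --pt "-0.0085 -0.0388 0 0 0 0 0" --pt "-0.0085 -0.0388 0 0 0 0 0" --pt "0 0 0 0 0 -2.7 0" --pt "0 0 0.012 0 0 0 0" --pt "0 0 0 0 0 0 0" --pt "0 0 0.0015 0 0 0 0" --pt "0 0 0.001 0 0 0 0" --pt "0 0 0 0 0 0 0" --pt "0 0 0 0 0 0 0"

```text
time_s: 6.3
ee_pos: [0.4256, 0.0009, 0.0554]
eef_rot: [0.996, 0.084, 0.0, 0.0]
force: [0.2, 0.6, 0.1]
opening: 0.0005
```

Emit:
move_arm --pt "0 0 0.001 0 0 0 0" --pt "0 0 0.001 0 0 0 0" --pt "0 0 0 0 0 0 0" --pt "0 0 0 0 0 0 0"

```text
time_s: 6.7
ee_pos: [0.4254, 0.0013, 0.0534]
eef_rot: [0.996, 0.084, -0.0, -0.0]
force: [0.1, 0.6, -0.5]
opening: 0.0003
```

Emit:
move_arm --pt "0 0 0.0005 0 0 0 0" --pt "0 0 0.0003 0 0 0 0" --pt "0 0 0 0 0 0 0" --pt "0 0 0 0 0 0 0"

```text
time_s: 7.1
ee_pos: [0.4254, 0.0013, 0.0527]
eef_rot: [0.996, 0.084, 0.0, -0.0]
force: [-1.0, -0.4, 1.9]
opening: 0.0002
```

Emit:
move_arm --pt "0 0 0.0005 0 0 0 0" --pt "0 0 0 0 0 0 0" --pt "0 0 0 0 0 0 0"

```text
time_s: 7.4
ee_pos: [0.4251, 0.0013, 0.052]
eef_rot: [0.996, 0.084, -0.0, -0.0]
force: [-2.0, -0.0, 2.7]
opening: 0.0006
```

Emit:
move_arm --pt "0 0 0.0005 0 0 0 0" --pt "0 0 0 0 0 0 0" --pt "0 0 0 0 0 0 0"

```text
time_s: 7.7
ee_pos: [0.4252, 0.0013, 0.0515]
eef_rot: [0.996, 0.084, -0.0, -0.0]
force: [-1.6, 0.0, 2.7]
opening: 0.0004
```

The middle tile sinks at a steady 2.7 N, so it is rocking. I'll continue until its end touches the plate and hold there.

Emit:
move_arm --pt "0 0 0.0005 0 0 0 0" --pt "0 0 0.0005 0 0 0 0" --pt "0 0 0 0 0 0 0" --pt "0 0 0 0 0 0 0"

```text
time_s: 8.1
ee_pos: [0.4254, 0.0013, 0.0509]
eef_rot: [0.996, 0.084, -0.0, -0.0]
force: [-3.1, -0.7, 6.4]
opening: 0.0002
```

Emit:
move_arm --pt "0 0 0.0005 0 0 0 0" --pt "0 0 0.0003 0 0 0 0" --pt "0 0 0 0 0 0 0" --pt "0 0 0 0 0 0 0"

```text
time_s: 8.5
ee_pos: [0.4254, 0.0013, 0.0505]
eef_rot: [0.996, 0.084, -0.0, 0.0]
force: [-4.1, 0.0, 10.2]
opening: 0.0003
```

```bash
python3 - <<'E'
from h import *
c=snap("wrist","w2");f=bot.observe();print(f["force"],f["ee_pos"])
E
```

```text
[-5.49949949  0.2807198   9.66614168] [0.42538013 0.00126551 0.05051506]
```

View pics/w2.png

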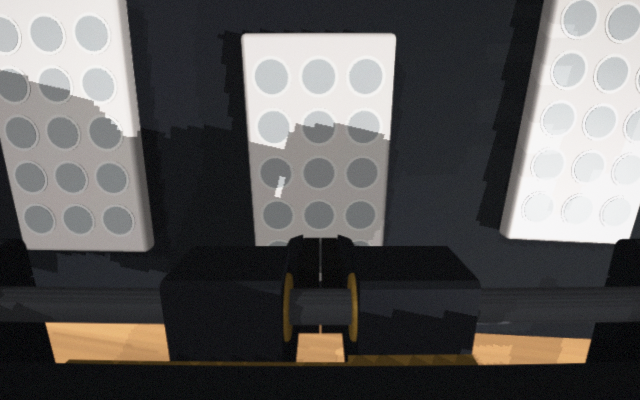

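The picture shows the middle tile's far end (320,35) raised while the finger presses its near end. It sank 2.2 mm and then stopped firm, so its near end tips. Next is the far end.

Emit:
move_arm --pt "0 0 -0.002 0 0 0 0" --pt "0 0 -0.003 0 0 0 0" --pt "0 0 -0.013 0 0 0 0" --pt "0.026 0 0 0 0 0 0" --pt "0.027 0 0 0 0 0 0" --pt "0.026 0 0 0 0 0 0" --pt "0 0 0.01 0 0 0 0" --pt "0 0 0.002 0 0 0 0" --pt "0 0 0 0 0 0 0" --pt "0 0 0.0015 0 0 0 0" --pt "0 0 0.001 0 0 0 0" --pt "0 0 0 0 0 0 0"

```text
time_s: 9.75
ee_pos: [0.5028, 0.0145, 0.0533]
eef_rot: [0.996, 0.084, -0.0, -0.0]
force: [0.5, -0.1, -0.2]
opening: 0.0006
```

Emit:
move_arm --pt "0 0 0.0005 0 0 0 0" --pt "0 0 0.0005 0 0 0 0" --pt "0 0 0 0 0 0 0" --pt "0 0 0 0 0 0 0"

```text
time_s: 10.15
ee_pos: [0.5035, 0.0145, 0.0526]
eef_rot: [0.996, 0.084, 0.0, 0.0]
force: [0.1, 0.1, 0.6]
opening: 0.0008
```

Emit:
move_arm --pt "0 0 0.0005 0 0 0 0" --pt "0 0 0.0005 0 0 0 0" --pt "0 0 0 0 0 0 0" --pt "0 0 0 0 0 0 0"

```text
time_s: 10.55
ee_pos: [0.504, 0.0146, 0.0517]
eef_rot: [0.996, 0.084, 0.001, 0.0]
force: [0.9, 0.4, 1.9]
opening: 0.0005
```

Emit:
move_arm --pt "0 0 0.0005 0 0 0 0" --pt "0 0 0.0005 0 0 0 0" --pt "0 0 0 0 0 0 0" --pt "0 0 0 0 0 0 0"

```text
time_s: 10.95
ee_pos: [0.5042, 0.0146, 0.0511]
eef_rot: [0.996, 0.084, 0.001, 0.0]
force: [1.3, 0.7, 5.8]
opening: 0.0006
```

Emit:
move_arm --pt "0 0 0.0005 0 0 0 0" --pt "0 0 0.0004 0 0 0 0" --pt "0 0 0 0 0 0 0" --pt "0 0 0 0 0 0 0"

```text
time_s: 11.35
ee_pos: [0.5042, 0.0146, 0.0507]
eef_rot: [0.996, 0.084, 0.001, 0.0]
force: [-0.1, 0.7, 10.0]
opening: 0.0004
```

The far end sank 2.2 mm under a light push and then went firm, so the middle tile is confirmed. I'll hold briefly, lift, open and look again before grasping.

Emit:
move_arm --pt "0 0 0 0 0 0 0" --pt "0 0 0 0 0 0 0" --pt "0 0 -0.002 0 0 0 0" --pt "0 0 -0.003 0 0 0 0" --pt "0 0 -0.015 0 0 0 0" --pt "-0.02 0 -0.035 0 0 0 0.088" --pt "-0.03 0 -0.035 0 0 0 0.088" --pt "-0.03 0 -0.035 0 0 0 0.088" --pt "0 0 -0.02 0 0 0 0.088" --pt "0 0 0 0 0 0 0.088" --pt "0 0 0 0 0 0 0.088"

```text
time_s: 12.45
ee_pos: [0.424, 0.0011, 0.1937]
eef_rot: [0.996, 0.084, -0.0, -0.0]
force: [-0.2, 0.8, -0.3]
opening: 0.0464
```

```bash
python3 - <<'E'
from plan import *
from meas import tiles
c=snap("wrist","w3")
for t in tiles(c):print(t)
plan(.465,.008,.047,9.6)
E
```

```text
(array([465.1,   9.1]), array([108.4,  59.4]), np.float32(9.76))
(array([462.8, 118.3]), array([108.5,  60.6]), np.float32(9.01))
(array([ 505.6, -104.2]), array([108.9,  59.5]), np.float32(6.41))
t 12.5 pos [0.4235 0.0012 0.1928] F [ 0.06  0.17 -1.16] open 0.0500531977671042
shift mm [ 42.4   0.3 145.7] turn [-0.03  0.15  0.07]
```

Emit:
move_arm --pt "0.022 0 0.03 0 0 0 0.088" --pt "0.0205 -0.0005 0.03 0 0 0 0.088" --pt "0 0 0.03 0 0 0 0.088" --pt "0 0 0.02 0 0 0 0.088" --pt "0 0 0 0 0 0 0.088" --pt "0 0 0 0 0 0 0.088" --pt "0 0 0 0 0 0 0.088"

```text
time_s: 13.2
ee_pos: [0.4668, 0.0088, 0.0848]
eef_rot: [0.996, 0.084, 0.0, 0.0]
force: [1.5, -1.2, 0.1]
opening: 0.0881
```

```bash
python3 plan.py .465 .0085 .0465 9.7
```

```text
t 13.2 pos [0.4668 0.0088 0.0848] F [ 1.47 -1.23  0.06] open 0.08811846250310039
shift mm [-1.8 -0.  38.3] turn [ 0.01 -0.03 -0.03]
```

Emit:
move_arm --pt "-0.001 0 0.02 0 0 0 0.088" --pt "0 0 0.012 0 0 0 0.088" --pt "0 0 0.003 0 0 0 0.088" --pt "0 0 0 0 0 0 0.088" --pt "0 0 0 0 0 0 0.088"

```text
time_s: 13.7
ee_pos: [0.4658, 0.0085, 0.0501]
eef_rot: [0.996, 0.084, 0.001, 0.0]
force: [0.4, -0.1, -0.1]
opening: 0.0881
```

Emit:
move_arm --pt "0 0 0.0035 0 0 0 0.088" --pt "0 0 0 0 0 0 0.04" --pt "0 0 0 0 0 0 0.04" --pt "0 0 0 0 0 0 0.04" --pt "0 0 0 0 0 0 0.04" --pt "0 0 0 0 0 0 0.04" --pt "0 0 0 0 0 0 0.04" --pt "0 0 0 0 0 0 0.04" --newtons 25

```text
time_s: 14.5
ee_pos: [0.4653, 0.0086, 0.046]
eef_rot: [0.996, 0.084, 0.0, -0.0]
force: [-0.4, -0.1, 1.5]
opening: 0.0595
```

```bash
python3 plan.py .465 .0085 .0465 9.7
```

```text
t 14.5 pos [0.4653 0.0086 0.046 ] F [-0.4  -0.09  1.47] open 0.05948056557170979
shift mm [-0.3  0.  -0.5] turn [-0.   -0.01 -0.03]
```

Emit:
move_arm --pt "0 0 -0.01 0 0 0 0.04" --pt "0 0 -0.03 0 0 0 0.04" --pt "0 0 -0.04 0 0 0 0.04" --pt "0 0 -0.04 0 0 0 0.04" --pt "0 0 -0.03 0 0 0 0.04" --pt "0.003 -0.03 0 0 0 0 0.04" --pt "0.003 -0.04 0 0 0 0 0.04" --pt "0.003 -0.04 0 0 0 0 0.04" --pt "0.003 -0.04 0 0 0 0 0.04" --pt "0.003 -0.04 0 0 0 0 0.04" --pt "0.003 -0.04 0 0 0 0 0.04" --pt "0.003 -0.04 0 0 0 0 0.04"

```text
time_s: 15.7
ee_pos: [0.4398, 0.2797, 0.1961]
eef_rot: [0.996, 0.084, -0.0, 0.0]
force: [0.5, 0.1, -2.5]
opening: 0.0595
```

Emit:
move_arm --pt "0.003 -0.04 0 0 0 0 0.04" --pt "0.003 -0.04 0 0 0 0 0.04" --pt "0 0 0 0 0 0 0.04" --pt "0 0 0 0 0 0 0.04"

```text
time_s: 16.1
ee_pos: [0.4324, 0.3584, 0.1956]
eef_rot: [0.996, 0.085, -0.0, 0.001]
force: [-0.3, 0.3, -2.3]
opening: 0.0597
```

```bash
python3 - <<'E'
from plan import *
c=snap("wrist","w4");t=snap("top")
cv2.imwrite("pics/both.png",np.vstack([c[0][:, :],cv2.resize(t[0][150:270,140:332],(640,400),interpolation=2)])[:,:][:800])
plan(.4835,.369,.05,8)
E
```

```text
t 16.2 pos [0.4327 0.3571 0.1956] F [-0.08  0.46 -1.68] open 0.05955356105217559
shift mm [ 52.2  -3.4 145.6] turn [0.06 0.05 1.66]
```

View pics/w4.png

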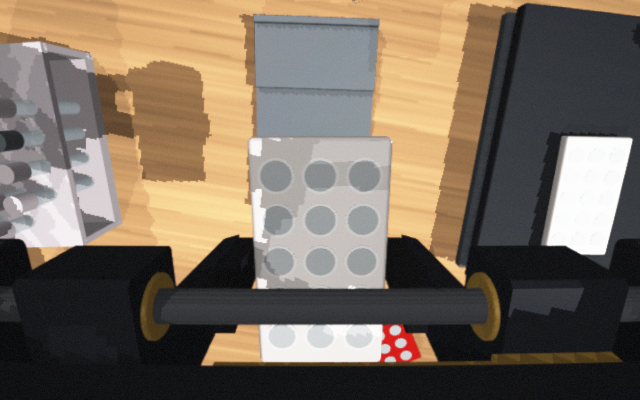

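The wrist view shows the tile held square. Behind it are the cradle's far wall, top edge from (254,16) to (379,19), and the trough's far edge, about (257,88) to (375,91).

```bash
python3 - <<'E'
from h import *
c=snap("wrist")
w=ray([[254,15.5],[379,19]],c,.021)[:,:2]; l=ray([[256.5,88],[375,91]],c,.016)[:,:2]
for q,off in((w,.090),(l,.030)):
    e=q[1]-q[0];n=np.linalg.norm(e);e/=n;ax=np.array([-e[1],e[0]])
    print("width",n,"yaw",np.degrees(np.arctan2(ax[1],ax[0])),"centre",q.mean(0)-off*ax)
E
```

```text
width 0.10781151122027156 yaw 8.182884706511821 centre [0.48376332 0.37156821]
width 0.1087382491830479 yaw 8.268891430797797 centre [0.48431083 0.37092816]
```

Emit:
move_arm --pt "0.027 -0.0025 0 0 0 0 0.04" --pt "0.026 -0.0025 0 0 0 0 0.04" --pt "0 0 0 0 0 1.5 0.04" --pt "0 0 0.04 0 0 0 0.04" --pt "0 0 0.04 0 0 0 0.04" --pt "0 0 0.04 0 0 0 0.04" --pt "0 0 0.02 0 0 0 0.04" --pt "0 0 0.015 0 0 0 0.04" --pt "0 0 0 0 0 0 0.04" --pt "0 0 0 0 0 0 0.04"

```text
time_s: 17.25
ee_pos: [0.4851, 0.3719, 0.0418]
eef_rot: [0.997, 0.071, 0.0, -0.0]
force: [0.5, 0.5, -1.3]
opening: 0.0595
```

```bash
python3 plan.py .484 .371 .0185 8.2
```

```text
t 17.25 pos [0.4851 0.3719 0.0418] F [ 0.47  0.54 -1.26] open 0.059536380096012975
shift mm [-1.2  0.7 23.3] turn [-0.03 -0.05 -0.07]
```

Emit:
move_arm --pt "-0.001 0.0005 0.01 0 0 0 0.04" --pt "0 0 0.007 0 0 0 0.04" --pt "0 0 0.003 0 0 0 0.04" --pt "0 0 0 0 0 0 0.04" --pt "0 0 0 0 0 0 0.04"

```text
time_s: 17.75
ee_pos: [0.4836, 0.3714, 0.021]
eef_rot: [0.997, 0.071, 0.0, -0.0]
force: [-0.4, 1.1, -2.6]
opening: 0.0592
```

Emit:
move_arm --pt "0 0 0.001 0 0 0 0.04" --pt "0 0 0.001 0 0 0 0.04" --pt "0 0 0 0 0 0 0.04" --pt "0 0 0 0 0 0 0.04"

```text
time_s: 18.15
ee_pos: [0.4835, 0.3713, 0.0189]
eef_rot: [0.997, 0.071, -0.0, 0.0]
force: [-0.2, 0.1, -2.2]
opening: 0.0595
```

Emit:
move_arm --pt "0 0 0.001 0 0 0 0.04" --pt "0 0 0 0 0 0 0.04" --pt "0 0 0 0 0 0 0.04"

```text
time_s: 18.45
ee_pos: [0.4837, 0.3715, 0.0185]
eef_rot: [0.997, 0.071, 0.0, -0.0]
force: [-2.0, -2.0, 4.5]
opening: 0.0597
```

Contact came at TCP z = 18.5 mm, the bedded-down height (a tile standing on its feet would touch 3.5 mm higher). Releasing.

Emit:
move_arm --pt "0 0 -0.0003 0 0 0 0.066" --pt "0 0 0 0 0 0 0.088" --pt "0 0 0 0 0 0 0.088" --pt "0 0 0 0 0 0 0.088" --pt "0 0 0 0 0 0 0.088" --pt "0 0 0 0 0 0 0.088" --pt "0 0 -0.01 0 0 0 0.088" --pt "0 0 -0.03 0 0 0 0.088" --pt "0 0 -0.04 0 0 0 0.088" --pt "-0.02 0 -0.04 0 0 0 0.088" --pt "-0.04 0 -0.03 0 0 0 0.088" --pt "-0.04 0 -0.03 0 0 0 0.088"

```text
time_s: 19.65
ee_pos: [0.3842, 0.3571, 0.2007]
eef_rot: [0.997, 0.071, 0.001, -0.001]
force: [-0.3, 0.9, 0.7]
opening: 0.0882
```

Emit:
move_arm --pt "0 0 0 0 0 0 0.088" --pt "0 0 0 0 0 0 0.088" --pt "0 0 0 0 0 0 0.088"

```text
time_s: 19.95
ee_pos: [0.3848, 0.357, 0.1977]
eef_rot: [0.997, 0.071, -0.0, 0.0]
force: [0.6, 0.8, 0.0]
opening: 0.088
```

```bash
python3 - <<'E'
from plan import *
from meas import tiles
c=snap("wrist","w5");s=bot.observe();print(s["time_s"],s["ee_pos"],s["force"])
print("cradle h",tiles(c,.025));print("plate h",tiles(c))
t=snap("top","top2");print(tiles(t));print(tiles(t,.025))
sc=snap("scene","scene2");cv2.imwrite("pics/sc2.png",sc[0])
E
```

```text
20.0 [0.38483354 0.35679244 0.19714098] [-0.11133949  0.73130495 -0.25516681]
cradle h [(array([463.8,  96.7]), array([118.5,  66.7]), np.float32(9.04)), (array([483.1, 371.7]), array([108.3,  59.6]), np.float32(8.24)), (array([475.9, 614.9]), array([63.7, 85.8]), np.float32(-89.26))]
plate h [(array([462.6, 120.1]), array([108.2,  60.9]), np.float32(9.04)), (array([480.2, 371.3]), array([98.9, 54.4]), np.float32(8.24))]
[(array([462.3, 117.9]), array([108.1,  57.8]), np.float32(9.02)), (array([481.7, 362.5]), array([105.4,  58.4]), np.float32(8.17)), (array([ 505.3, -106.3]), array([107.9,  57.7]), np.float32(6.46)), (array([ 843.4, -527.3]), array([125.2,  81.5]), np.float32(17.43))]
[(array([463. , 120.3]), array([110.7,  59.2]), np.float32(9.02)), (array([482.9, 370.5]), array([107.8,  59.8]), np.float32(8.17)), (array([ 507.1, -109.1]), array([110.4,  59.1]), np.float32(6.46)), (array([ 853. , -539.9]), array([128.1,  83.4]), np.float32(17.43))]
```

View pics/w5.png

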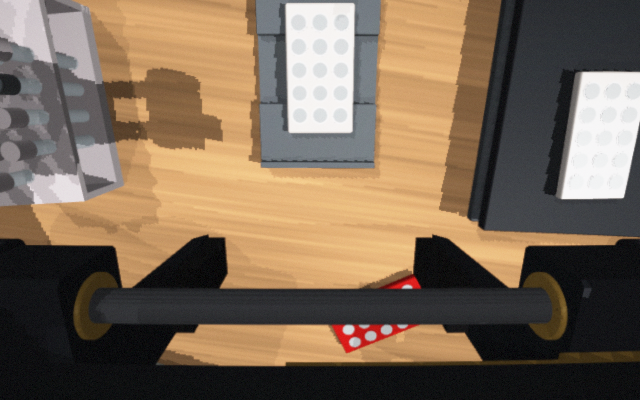

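View pics/scene2.png

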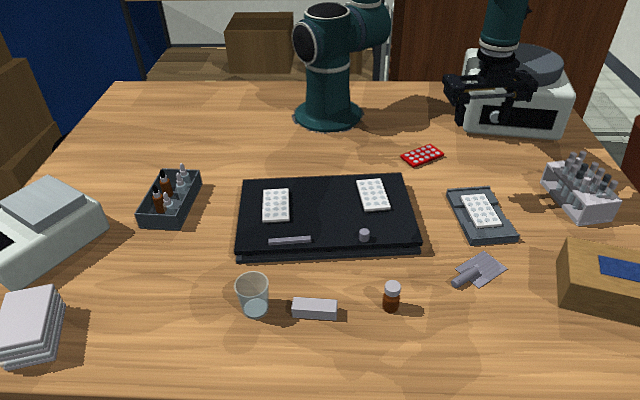

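The tile lies centred over the trough at wrist pixel (320,67), within 1 mm and 0.1° of the measured cradle pose. The other tiles and objects are unmoved and the gripper is clear, so I'm handing in.

```bash
python3 -c "
from workcell import bot
print(bot.sign_off())"
```

```text
the job is handed in; nothing more can be done
None
```

The bowed tile was the middle one. It now lies in the reject cradle, and I handed the job in at about 20 s on the robot's clock.

- **Finding it:** The right-hand tile was firm under a near-end press, 7.3 N with about 0.4 mm of sink. The middle tile's near end sank about 2 mm under less than 3 N, then went firm. I did not press the left tile, since only one of the three is bowed.
- **Confirming it:** The middle tile's far end also sank about 2 mm under roughly 2 N, then went firm. I held both presses at about 10 N, well under the 25 N limit.
- **Placing it:** I gripped the tile across its width and set it lengthwise across the trough. It made contact at the bedded-down height, within about 0.5 mm; a tile standing on its feet would have touched 3.5 mm higher. I then let go and lifted clear.
- **Last checks:** The wrist camera puts the tile within about 1 mm and 0.1° of the cradle's measured centre and direction.
    - **Sound tiles:** In the top view both measure within 1 mm of where they were.
    - **Other objects:** They look undisturbed in the final scene picture.
    - **Disagreement:** The wrist reading of the left tile's y varied by up to about 3.5 mm between viewpoints, while the fixed top camera gave 0.1 mm. I put this down to the wrist camera seeing the tile near the edge of its view.

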